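Put the tasting macaron away in the thumb-latch keeper

ROBOT

A 6-joint arm with a two-finger parallel gripper is mounted at the origin on the work surface. World frame = base frame: x ahead of the robot, y to its left, z up, the work surface at z = 0. Lengths are in m, angles in rad, forces in N, time in s.
With the tool pointing down it reaches from about 0.4 to 0.825 m from the base axis. Payload 7 kg.
Tool frame: the origin (TCP) lies between the finger pads; the fingertips stand 8 mm ahead of it and the grasp point (between the pads) lies 11 mm behind it (arm.finger_overhang is the distance from the TCP to the fingertips, in m); z points along the fingers, y is the line along which they close (so a half turn about z gives the same grasp; the last joint's range is limited). The gripper opens to 88 mm and grips with 3 to 60 N. Pads are 19 mm wide; open, the fingers measure 130 mm over their backs; the gripper's body (78 mm by 193 mm) begins 47 mm behind the grasp point.
Start: joints at [1.573, 0.359, 0.012, 0, -1.224, -0.288], TCP at [0.19, 0.648, 0.212] pointing down, gripper open.
Joint ranges: [-3.07, 3.07], [-1.43, 2.12], [-1.02, 1.25], [-3.03, 1.67], [-3.05, -0], [-3.03, 3.03]. Speed limits (rad/s): [2.39, 2.39, 3.01, 3.14, 3.14, 3.14].

INTERFACE

Orientations are given as [roll, pitch, yaw] about the fixed x, y, z axes, in that order (R = Rz(yaw) Ry(pitch) Rx(roll)).
In Python, from station import arm gives the robot as it stands.
- The arm moves only by the tool move_arm, never from a script. Its argument "rows" is text: rows parted by semicolons, each of 7 numbers parted by spaces: the turn, a rotation vector about the tool's x, y, z in degrees, then the shift along the tool's x, y, z in m, then the finger opening in m, from 0 to 0.0876. A call has 1 to 8 rows; each row shifts and turns the commanded pose from where the row before left it, along the tool's axes as they then stand; what a row does not reach is not made up. A row lasts 1/8 s, in which the tool goes at most 62.5 mm and 10.7 degrees, less where a joint would pass 70% of its speed; a pose out of reach is approached as far as the arm can. A call is refused whole if a number of a shift passes 0.0625 or a number of a turn 10.7, either way. A call with a gripper value outside its range is refused whole. The fingers move at their own pace and stop on an object; "squeeze" is the grip in N (left out, the last holds). Time passes only in rows, so rows that do not move let the fingers close. It gives the time, the measured TCP pose, the force, the opening and the grip force at its end, in the units of the state.
- arm.get_state(): the state, without advancing time (a new reading comes with each control period).
- arm.grab_frame(name): name is "scene" or "top" or "wrist"; returns (picture, depth): 480x640x3 uint8, blue, green, red; 480x640 float32, m along the optical axis (not along the pixel's ray), 0 where there is no reading.
- arm.camera_model(name): a dict with "mtx" (3x3 intrinsics, pixels), "k1" (the pictures are not rectified: a ray, as slopes to the right and down, at radius r is drawn at 1 + k1 r^2 times it, then the intrinsics apply), "camera_from_world" (4x4, takes a point from world to camera coordinates); the wrist camera has in their place "mount" (4x4, takes a point from camera to tool coordinates, whose origin is the TCP and whose axes are the flange's). Camera axes: x right, y down, z forward; pixel columns grow to the right and rows downward; lengths in m; the calibration is good to about 2 mm. A picture is of the moment at which its call begins: read the wrist's pose just before it. camera_model takes no time and is no camera call.
- arm.job_done(): hands the job in; it is judged then, once.
The state is a dict: "t": time; "q": joint angles; "qd": joint speeds; "joint_efforts": joint torques, N m; "eef_pos": TCP position; "ee_rot": TCP orientation; "force": force on the tool from outside, world axes, zero at the start; "moment": the same for the moment, N m; "width": finger opening in m; "gripper_force": force on a finger pad.
Only numpy, scipy, OpenCV 4.12 (cv2) and the standard library are available. Lean on these libraries where they do the work, as an engineer would, in place of code of your own. Each camera call takes 0.05 s, during which the arm holds its last target. There are 200 camera calls.

TASK

Press the thumb latch of the keeper box so that its sprung lid pops right open, lay the macaron from the tasting board flat on the floor of the empty wide bay without dropping it, then close the lid until the latch snaps and holds it shut. Leave the other macarons in the keeper and the jar, card and tongs where they are.

Things in the scene. Friction and masses are not known exactly. Their poses are not given: they have to be found in the camera images.
- keeper: White plastic keeper box fixed on the counter: 140 mm deep (x), 180 mm wide (y), rim 50 mm high, walls 4, floor 6 mm thick. Origin: centre of the underside, z up; -x is the front with the latch, +x the back with the hinge. A divider 26 mm high, 4 mm thick, at y = -28 mm parts a narrow bay at -y (two macarons in it) from the empty wide bay at +y (y -26 to +86 mm, x -66 to +66 mm)
- bay (a point): Centre of the floor of the wide bay, on the floor surface: at (0, 30, 6) mm in the keeper's frame, axes as the keeper
- lid (a joint): Angle (rad) of the lid: 0 shut (latched it reads about 0 to 0.01), grows as it opens upward and back, stop at 1.8, a little past upright. A spring opens it fully once unlatched. To close: push it over by its outer face (1 to 2 N), then press its front edge down; its tongue forces the hook aside (10 N or less) and snaps beneath it when fully down. Then it stays shut by itself
- lid_front (a point): Middle of the lid's front (free) edge, on its outer face (upper face when shut): 144 mm from the hinge axis; shut, 57.5 mm above the counter. Turns with the lid: x points to the hinge, z out of the outer face. Lid: white 14 mm frame round a clear pane, 144 x 180 x 6 mm, 160 g; a tongue 28 mm wide, 11 mm long in the middle of the front edge goes under the latch hook
- lid_hinge (a point): Middle of the lid's hinge axis, 74 mm behind the keeper's centre and 50 mm above the counter; axis along the keeper's y
- latch (a joint): Angle (rad) of the thumb latch: 0 at rest, up to 0.45 pressed; a one-piece rocker on a spring. The lid is freed by about 0.3. Once let go it springs back
- thumb_pad (a point): Middle of the top of the latch's ribbed grey thumb pad, at (-108, 0, 43) mm in the keeper's frame at rest; moves with the latch. The pad is 34 mm wide and sticks out in front of the keeper, ending 11 mm ahead of this point. Press straight down here, 10 to 13 mm, with 2 to 5 N. The latch's upright hook stands 22 mm behind this point, up to 33 mm above it
- board: Wooden tasting board fixed on the counter, 150 (x) x 160 (y) x 12 mm; origin: centre of its underside
- macaron: The macaron on the tasting board: cream disc, 45 mm diameter, 25 mm high, about 22 g; origin: centre of its underside, z its axis. Cracks if dropped: set it down on the floor (a fall of 25 mm or more breaks it)
- stock1: Macaron in the narrow bay, same size; leave it
- stock2: Macaron in the narrow bay, same size; leave it
- jar: Glass jar of almonds, 85 mm diameter, 86 mm high, loose bystander; origin: centre of its underside
- card: Price card in a wooden foot, 75 mm wide, 61 mm high, loose bystander; origin: centre of its underside
- tongs: Steel serving tongs lying on the counter, 200 mm long, 14 mm high, loose bystander; origin: middle of its underside, x along it
There are look-alikes about, which are no part of the job. Leave any green or red look-alike of the macaron alone.

How it is judged:
On the way, in this order (a step that is already met when the one before it is completed fails the run):
1. the thumb latch is pressed (value of joint latch above 0.15 rad), for 0.02 s.
2. the lid has popped right open (over 1.5 rad) (value of joint lid above 1.5 rad), for 0.1 s.
3. the macaron lies in the wide bay, let go, with the lid still open (value of joint lid above 0.8 rad and x of macaron in the frame of bay between -0.05 and 0.05 m and y of macaron in the frame of bay between -0.045 and 0.045 m and z of macaron in the frame of bay below 0.004 m and angle between the z axis of macaron and the z axis of keeper, either way round below 0.15 rad and contact force between the fingers and macaron below 0.02 N and linear speed of macaron below 0.02 m/s), for 0.2 s.
At the end, for the whole second after the job is handed in: The lid is shut and held by the latch (lid under 0.03 rad, latch back at rest under 0.06 rad) with the macaron lying flat (within 0.15 rad) and still on the floor of the wide bay (value of joint lid below 0.03 rad and value of joint latch below 0.06 rad and x of macaron in the frame of bay between -0.05 and 0.05 m and y of macaron in the frame of bay between -0.045 and 0.045 m and z of macaron in the frame of bay below 0.004 m and angle between the z axis of macaron and the z axis of keeper, either way round below 0.15 rad and linear speed of macaron below 0.02 m/s); the robot touches nothing.
It fails at once if the macaron is dropped (falls free faster than 0.7 m/s, about 25 mm) (contact force between the fingers and macaron below 0.02 N and linear speed of macaron above 0.7 m/s).
It fails at once if a macaron already in the keeper is moved over 30 mm (distance of any of stock1, stock2 from where it was at the start of the episode above 0.03 m).
It fails at once if the jar, card or tongs are moved over 30 mm (distance of any of jar, card, tongs from where it was at the start of the episode above 0.03 m).
It also fails if it takes over 72 s, if anything falls off the work surface, if the arm or the gripper's body presses on something with over 40 N, if the wrist force passes 120 N, or if a joint passes its speed limit or range.

## Working session

There is one attempt and no reset: what is moved stays moved. The work goes in short steps, Python scripts to look and compute and a tool call to move; the robot and the scene stay as the last step left them, time stands still between calls to the robot, and variables do not carry over. Pictures are saved under pics/ and viewed, at most 10 in all, crops included, and the job is handed in when it is done.

Besides the shell and the picture viewer there is one more tool, called after "Request:" by a JSON object that holds its "fn" and its "kwargs", one argument or row to a line. move_arm: Moves the arm, as the interface text tells. Its arguments: {"type":"object","properties":{"rows":{"type":"string"},"squeeze":{"type":"number"}},"required":["rows"]}

```bash
mkdir -p pics; ls
cat > h.py <<'E'
import numpy as np, cv2
from station import arm
from scipy.spatial.transform import Rotation as R
def grab(n,f):
    s=arm.get_state(); p,d=arm.grab_frame(n); cv2.imwrite(f'pics/{f}.png',p); np.save(f'pics/{f}.npy',d); return s,p,d
def world(n,uv,d,s=None):
    m=arm.camera_model(n); K=np.array(m['mtx']); k1=m['k1']
    uv=np.atleast_2d(uv).astype(float); d=np.atleast_1d(d)
    x=cv2.undistortPoints(uv[:,None],K,np.array([k1,0,0,0,0.]))[:,0]
    P=np.c_[x*d[:,None],d,np.ones(len(d))]
    if n=='wrist':
        T=np.eye(4);T[:3,:3]=R.from_euler('xyz',s['ee_rot']).as_matrix();T[:3,3]=s['eef_pos']; M=T@np.array(m['mount'])
    else: M=np.linalg.inv(np.array(m['camera_from_world']))
    return (P@M.T)[:,:3]
E
python3 - <<'E'
from h import *
s,_,_=grab('top','top1'); grab('scene','scene1'); print(s)
for n in('top','scene','wrist'): print(n,arm.camera_model(n))
E
```

```text
pics
{'t': 0.0, 'q': array([ 1.57309337e+00,  3.59383975e-01,  1.10492075e-02, -3.34645892e-04,
       -1.22410248e+00, -2.88098177e-01]), 'qd': array([ 2.04751794e-05,  1.00431548e-03, -1.27187169e-03, -1.14064048e-03,
       -1.02119521e-03,  2.54992718e-03]), 'joint_efforts': array([ 8.34954608e-05, -5.82722247e+01,  2.93058103e+01,  6.99725792e+00,
        6.95596682e-03, -1.44915562e-04]), 'eef_pos': array([0.19019044, 0.64711082, 0.21092319]), 'ee_rot': array([ 3.13992997e+00, -1.64654582e-04, -2.85914967e-01]), 'force': array([ 0.26168849, -0.61648393,  0.09236221]), 'moment': array([ 0.03316014, -0.03607937, -0.00736014]), 'gripper_force': 0.0, 'width': 0.08774135768770926}
top {'mtx': array([[461.34188999,   0.        , 322.59901696],
       [  0.        , 461.34188999, 242.60264005],
       [  0.        ,   0.        ,   1.        ]]), 'k1': 0.027655144456064616, 'camera_from_world': array([[ 0.02344402, -0.999658  , -0.01158707,  0.00505432],
       [-0.98780313, -0.02137828, -0.1542334 ,  0.59521056],
       [ 0.15393295,  0.01506159, -0.9879665 ,  0.91932303],
       [ 0
[... 365 characters left out ...]
-0.73099434, -0.34380139],
       [-0.70836408, -0.1806976 , -0.68232596,  1.66040343],
       [ 0.        ,  0.        ,  0.        ,  1.        ]])}
wrist {'mtx': array([[413.08506144,   0.        , 321.25916661],
       [  0.        , 413.08506144, 238.56993838],
       [  0.        ,   0.        ,   1.        ]]), 'k1': -0.0011889573367662254, 'mount': array([[-7.88588028e-04, -9.60614753e-01, -2.77882484e-01,
         7.55166824e-02],
       [ 9.99999470e-01, -9.41370285e-04,  4.16386713e-04,
         7.59032762e-04],
       [-6.61577533e-04, -2.77882009e-01,  9.60614986e-01,
        -1.72203953e-01],
       [ 0.00000000e+00,  0.00000000e+00,  0.00000000e+00,
         1.00000000e+00]])}
```

View pics/top1.png

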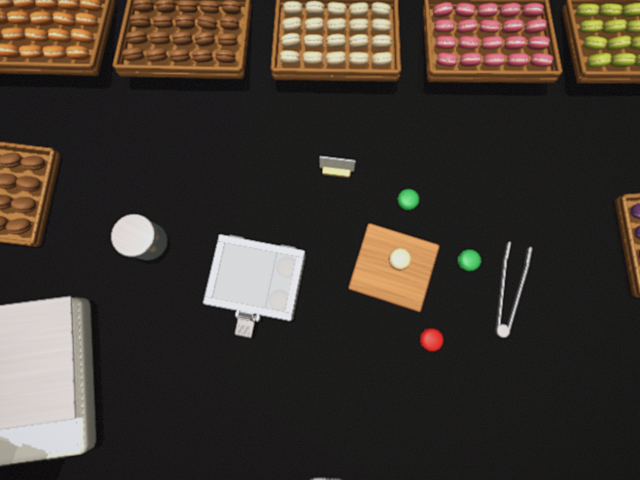

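View pics/scene1.png

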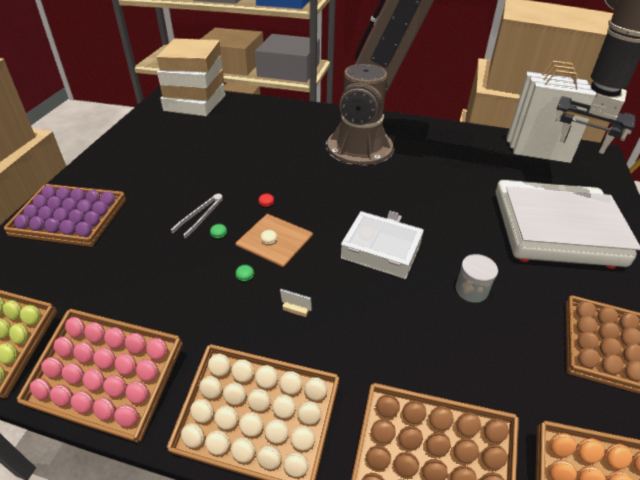

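The top view shows the keeper (corners about (219,236), (304,249), (292,319), (205,305)), the latch pad near (245,328) and the cream macaron on the board at (400,259). I'll enlarge that area.

Run:
```python
from h import *
p=cv2.imread('pics/top1.png'); cv2.imwrite('pics/c1.png',cv2.resize(p[225:345,195:330],None,fx=5,fy=5,interpolation=cv2.INTER_CUBIC)[:600])
d=np.load('pics/top1.npy')
# macaron
print(world('top',[[400,259]],[d[259,400]]))
h=cv2.cvtColor(p,cv2.COLOR_BGR2HSV)
b=h[235:285,380:425]; m=((b[...,1]<110)&(b[...,2]>130)).astype(np.uint8)
n,l,st,c=cv2.connectedComponentsWithStats(m); print(st,c+[380,235])
# points by height map
vv,uu=np.mgrid[225:345,195:330]; W=world('top',np.c_[uu.ravel(),vv.ravel()],d[225:345,195:330].ravel())
L=W[(W[:,2]>.052)&(W[:,2]<.066)]; print(len(L),cv2.minAreaRect(L[:,:2].astype(np.float32)*1000),L.mean(0))
P=W[(W[:,2]>.03)&(W[:,2]<.05)&(W[:,0]<L[:,0].min()+0.01)]; print(len(P),P.mean(0),cv2.minAreaRect(P[:,:2].astype(np.float32)*1000))
```

```text
[[ 0.56521037 -0.14449068  0.03627125]]
[[   0    0   45   50 1875]
 [   9   13   22   22  375]] [[402.46186667 259.71786667]
 [399.69066667 258.41066667]]
6236 ((514.8626098632812, 158.10768127441406), (180.32493591308594, 163.3763427734375), 80.31341552734375) [0.5193479  0.15679289 0.05760298]
309 [0.4200534  0.17057984 0.04331233] ((420.89306640625, 136.36587524414062), (113.59556579589844, 42.30220031738281), 89.84031677246094)
```

View pics/c1.png

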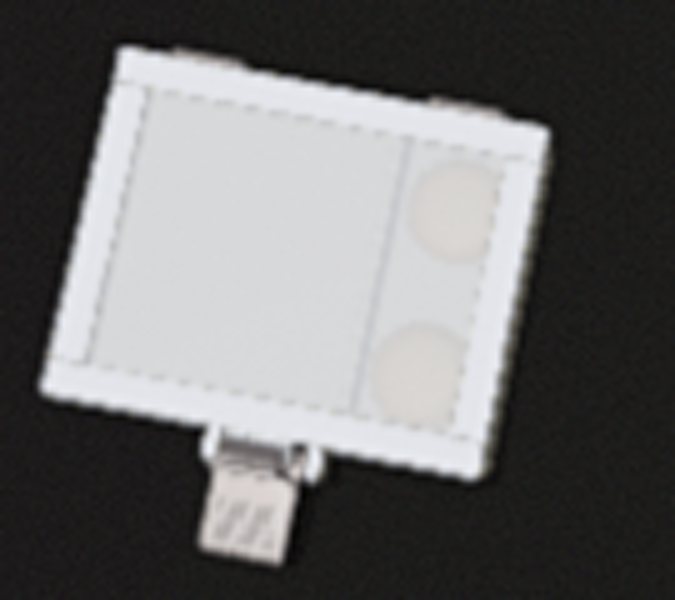

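```bash
cat >> h.py <<'E'
def onplane(n,uv,z,s=None):
    a=world(n,uv,np.full(len(np.atleast_2d(uv)),.1),s); b=world(n,uv,np.full(len(np.atleast_2d(uv)),1.),s)
    t=((z-a[:,2])/(b[:,2]-a[:,2]))[:,None]; return a+t*(b-a)
E
python3 - <<'E'
from h import *
c=np.array([[118,47],[550,128],[482,478],[42,392]])/5+[194.6,224.6]
w=onplane('top',c,.057);print(w)
# keeper model
m=np.array([[74,90],[74,-90],[-70,-90],[-70,90]])/1000
mc=m-m.mean(0);wc=w[:,:2]-w[:,:2].mean(0)
H=mc.T@wc; yaw=np.arctan2(H[0,1]-H[1,0],H[0,0]+H[1,1])
Rk=np.array([[np.cos(yaw),-np.sin(yaw)],[np.sin(yaw),np.cos(yaw)]]); o=w[:,:2].mean(0)-Rk@m.mean(0)
print('yaw',yaw,np.degrees(yaw),'o',o,'res',w[:,:2]-(m@Rk.T+o))
print('sizes',np.linalg.norm(w[0]-w[1]),np.linalg.norm(w[1]-w[2]))
for k,v in dict(pad=(-.108,0),bay=(0,.03),front=(-.07,0),hinge=(.074,0)).items(): print(k,Rk@v+o)
print('pad seen',onplane('top',np.array([[253,520]])/5+[194.6,224.6],.043))
print('mac',onplane('top',[[399.7,258.4]],.035))
E
```

```text
[[0.60665608 0.23561786 0.057     ]
 [0.57658751 0.05509337 0.057     ]
 [0.4335943  0.07829085 0.057     ]
 [0.46400466 0.25804867 0.057     ]]
yaw -0.16324535855255226 -9.353270070161102 o [0.51823723 0.15708773] res [[ 7.75765754e-04  1.75324895e-03]
 [-3.89791226e-05 -1.16432961e-03]
 [-9.46660319e-04 -1.36991632e-03]
 [ 2.09873687e-04  7.80996980e-04]]
sizes 0.18301149990251558 0.1448626251104428
pad [0.41167308 0.17464003]
bay [0.52311286 0.18668888]
front [0.44916787 0.16846422]
hinge [0.5912534  0.14506116]
pad seen [[0.41442931 0.17230213 0.043     ]]
mac [[ 0.56662191 -0.14406202  0.035     ]]
```

Request:
{"fn": "move_arm", "kwargs": {
  "rows": "0 0 -7.0 0 0 0 0; 0 0 0 0.028 0.041 0 0; 0 0 0 0.028 0.041 0 0; 0 0 0 0.028 0.041 0 0; 0 0 0 0.028 0.041 0 0; 0 0 0 0.028 0.041 0 0; 0 0 0 0.028 0.041 0 0; 0 0 0 0.028 0.041 0 0"
}}

```text
t: 1.1
eef_pos: [0.3372, 0.3308, 0.2117]
ee_rot: [3.141, 0.0, -0.163]
force: [0.7, 0.5, -0.6]
width: 0.0131
gripper_force: 0.0
```

```bash
cat >> h.py <<'E'
def to(x,y,z):
    s=arm.get_state(); r=R.from_euler('xyz',s['ee_rot'])
    print('t',round(s['t'],2),'pos',s['eef_pos'].round(4),'rpy',np.degrees(s['ee_rot']).round(2),'F',s['force'].round(1),'w',round(s['width'],4))
    print('shift',r.inv().apply(np.array([x,y,z])-s['eef_pos']).round(4))
E
python3 -c "
from h import *
to(.41,.174,.1)"
```

```text
t 1.1 pos [0.3372 0.3308 0.2117] rpy [ 1.7999e+02  1.0000e-02 -9.3600e+00] F [ 0.7  0.5 -0.6] w 0.0131
shift [0.0973 0.1429 0.1117]
```

Request:
{"fn": "move_arm", "kwargs": {
  "rows": "0 0 0 0.0243 0.0357 0 0; 0 0 0 0.0243 0.0357 0 0; 0 0 0 0.0243 0.0357 0 0; 0 0 0 0.0243 0.0357 0 0; 0 10 0 0 0 0 0; 0 0 0 -0.009 0 0.049 0; 0 0 0 -0.009 0 0.049 0; 0 0 0 0 0 0 0"
}}

```text
t: 2.1
eef_pos: [0.4071, 0.1732, 0.1098]
ee_rot: [3.135, -0.171, -0.163]
force: [-0.3, -0.5, 1.1]
width: 0.0006
gripper_force: 0.0
```

```bash
python3 -c "
from h import *
to(.410,.174,.051)
s,p,d=grab('wrist','w1')"
```

```text
t 2.1 pos [0.4071 0.1732 0.1098] rpy [179.63  -9.82  -9.34] F [-0.3 -0.5  1.1] w 0.0006
shift [-0.0073 -0.0016  0.0584]
```

View pics/w1.png

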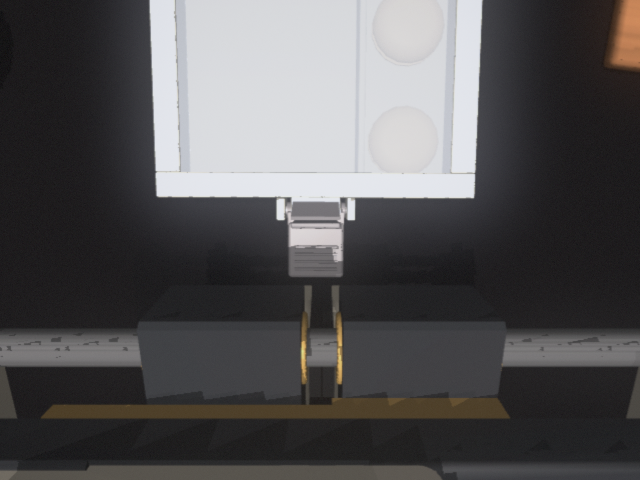

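The wrist view shows the pad at columns 289–343, rows 227–277, centred about (316,255), with the lid's front edge at row 197 from (155) to (475). Locate both.

```bash
python3 -c "
from h import *
s=arm.get_state()
print(onplane('wrist',[[316,250],[316,277],[289,277],[343,277]],.043,s))
print(onplane('wrist',[[155,197],[475,197],[155,173],[475,173]],.0575,s))"
```

```text
[[0.4187928  0.17535044 0.043     ]
 [0.4021741  0.17812647 0.043     ]
 [0.40491507 0.19459517 0.043     ]
 [0.39943149 0.16164937 0.043     ]]
[[0.46582925 0.26039979 0.0575    ]
 [0.43597652 0.08019891 0.0575    ]
 [0.47907936 0.25761203 0.0575    ]
 [0.44945082 0.07851895 0.0575    ]]
```

Request:
{"fn": "move_arm", "kwargs": {
  "rows": "0 0 0 -0.0063 -0.0037 0.0497 0; 0 0 0 -0.0007 0 0.0039 0; 0 0 0 -0.0007 0 0.0039 0; 0 0 0 -0.0007 0 0.0039 0; 0 0 0 -0.0007 0 0.0039 0; 0 0 0 -0.0007 0 0.0039 0; 0 0 0 0 0 0 0"
}}

```text
t: 3.02
eef_pos: [0.4117, 0.1789, 0.0422]
ee_rot: [3.141, -0.174, -0.163]
force: [-0.0, 0.4, 0.2]
width: 0.0001
gripper_force: 0.0
```

```bash
python3 -c "
from h import *
to(.410,.1765,.0406)
s,p,d=grab('scene','s2');cv2.imwrite('pics/s2c.png',cv2.resize(p[160:320,300:500],None,fx=3,fy=3))"
```

```text
t 3.02 pos [0.4117 0.1789 0.0422] rpy [179.97  -9.99  -9.37] F [-0.   0.4  0.2] w 0.0001
shift [-0.0016  0.0027  0.0014]
```

View pics/s2c.png

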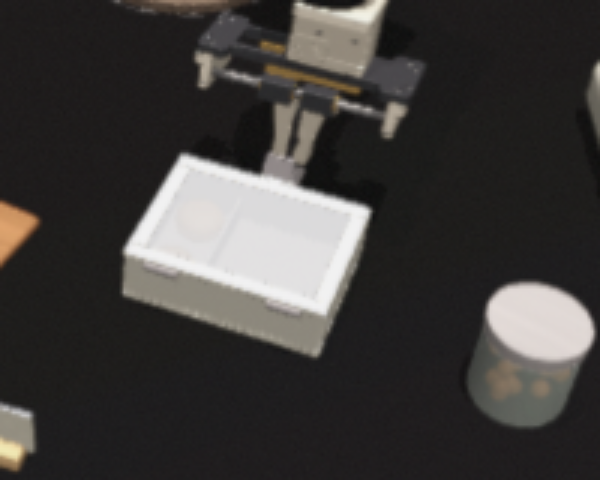

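Request:
{"fn": "move_arm", "kwargs": {
  "rows": "0 0 0 -0.0005 0.001 0.003 0; 0 0 0 -0.0005 0 0.003 0; 0 0 0 0 0 0 0"
}}

```text
t: 3.45
eef_pos: [0.4116, 0.1779, 0.036]
ee_rot: [3.141, -0.174, -0.164]
force: [0.1, -0.6, -0.1]
width: 0.0005
gripper_force: 0.0
```

```bash
python3 -c "
from h import *
to(.410,.1765,.0406)
s,p,d=grab('wrist','w3');print(d[100,316],d[240,316]);cv2.imwrite('pics/w3c.png',p[150:400,140:500])
s,p,d=grab('scene','s3');cv2.imwrite('pics/s3c.png',cv2.resize(p[160:320,300:500],None,fx=3,fy=3))"
```

```text
t 3.45 pos [0.4116 0.1779 0.036 ] rpy [179.96  -9.98  -9.37] F [ 0.1 -0.6 -0.1] w 0.0005
shift [-0.0005  0.0016 -0.0048]
0.15702306 0.14433037
```

View pics/w3c.png

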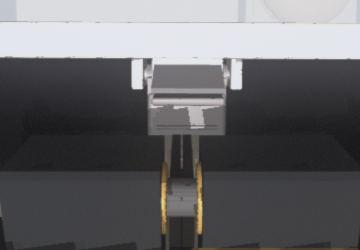

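```bash
python3 -c "
from h import *
s=arm.get_state()
d=np.load('pics/w3.npy')
for c in (300,322,340):
  for r in range(196,330,8):
    print(c,r,world('wrist',[[c,r]],[d[r,c]],s)[0].round(4))
"
```

```text
300 196 [0.4553 0.1701 0.2188]
300 204 [0.4528 0.1787 0.0582]
300 212 [0.4498 0.1792 0.059 ]
300 220 [0.447  0.1794 0.0637]
300 228 [0.4445 0.1795 0.0698]
300 236 [0.4421 0.1797 0.0749]
300 244 [0.4383 0.1808 0.0661]
300 252 [0.4365 0.1806 0.0752]
300 260 [0.429  0.1835 0.0436]
300 268 [0.4254 0.1842 0.0428]
300 276 [0.4221 0.1847 0.0434]
300 284 [0.4185 0.1854 0.0429]
300 292 [0.4349 0.1781 0.1296]
300 300 [0.4343 0.178  0.1346]
300 308 [0.434  0.1778 0.1394]
300 316 [0.4329 0.1779 0.1414]
300 324 [0.4323 0.1778 0.1443]
322 196 [0.4545 0.1698 0.058 ]
322 204 [0.4514 0.1703 0.0588]
322 212 [0.4484 0.1708 0.0578]
322 220 [0.4456 0.1713 0.0636]
322 228 [0.4431 0.1717 0.0693]
322 236 [0.4408 0.1721 0.0748]
322 244 [0.4369 0.1727 0.0655]
322 252 [0.4354 0.173  0.0758]
322 260 [0.4273 0.1743 0.0426]
322 268 [0.4238 0.1748 0.0425]
322 276 [0.4206 0.1754 0.0435]
322 284 [0.417  0.176  0.0431]
322 292 [0.4133 0.1766 0.0423]
322 300 [0.4104 0.1771 0.0444]
322 308 [0.4069 0.1776 0.0445]
322 316 [0.4029 0.1783 0.0427]
322 324 [ 0.3856  0.1811 -0.0005]
340 196 [0.4533 0.1629 0.0576]
340 204 [0.4503 0.1634 0.0586]
340 212 [0.4472 0.1639 0.0585]
340 220 [0.4445 0.1646 0.0631]
340 228 [0.442  0.1653 0.0691]
340 236 [0.4398 0.1659 0.0748]
340 244 [0.4359 0.1661 0.0664]
340 252 [0.4343 0.1668 0.0753]
340 260 [0.426  0.1666 0.0426]
340 268 [0.4225 0.1671 0.0423]
340 276 [0.4194 0.1677 0.0441]
340 284 [0.416  0.1683 0.0441]
340 292 [0.4336 0.1695 0.1304]
340 300 [0.4319 0.1697 0.1307]
340 308 [0.4307 0.17   0.1326]
340 316 [0.4297 0.1703 0.1348]
340 324 [0.4289 0.1706 0.1377]
```

View pics/s3c.png

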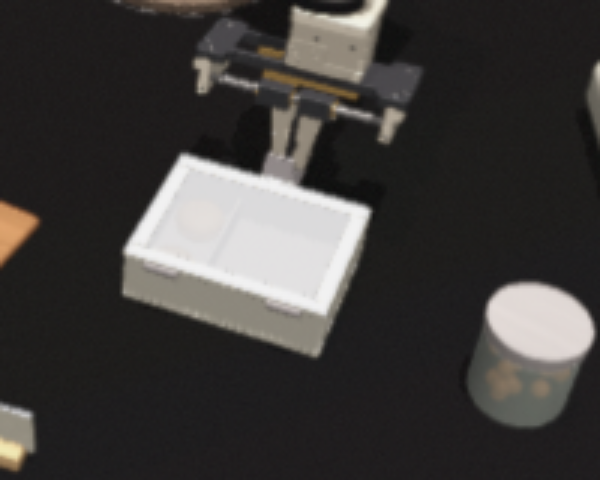

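```bash
python3 -c "
from h import *
s=arm.get_state()
d=np.load('pics/w3.npy')
print(s['q'].round(3))
for r in range(250,335,6):
  print(r,[ '%d,%d'%tuple((R.from_euler('xyz',s['ee_rot']).inv().apply(world('wrist',[[c,r]],[d[r,c]],s)[0]-s['eef_pos'])*1000)[[0,2]].round()) for c in range(290,354,4)])
"
```

```text
[ 0.975  0.112 -0.959  0.368 -0.454  0.104]
250 ['21,-4', '32,-35', '31,-34', '32,-35', '31,-34', '32,-35', '31,-33', '32,-35', '31,-34', '31,-34', '31,-34', '31,-34', '31,-34', '31,-34', '31,-34', '31,-35']
256 ['19,-4', '19,-3', '19,-3', '19,-3', '19,-4', '19,-4', '19,-4', '19,-3', '19,-4', '19,-6', '19,-4', '19,-4', '19,-3', '18,-2', '19,-3', '19,-5']
262 ['16,-4', '16,-4', '16,-3', '17,-5', '16,-4', '17,-5', '17,-5', '16,-5', '17,-5', '16,-4', '16,-4', '16,-5', '16,-5', '17,-5', '16,-4', '16,-4']
268 ['13,-4', '14,-5', '14,-5', '13,-4', '14,-6', '14,-4', '14,-5', '13,-4', '13,-4', '13,-4', '13,-4', '14,-6', '13,-4', '14,-5', '14,-5', '14,-5']
274 ['11,-5', '11,-4', '11,-6', '11,-4', '11,-4', '11,-5', '11,-4', '11,-6', '11,-5', '11,-5', '11,-5', '11,-4', '11,-5', '11,-5', '11,-4', '11,-4']
280 ['8,-5', '8,-5', '9,-7', '9,-6', '8,-5', '8,-5', '9,-6', '8,-5', '9,-6', '8,-5', '9,-6', '8,-4', '9,-6', '8,-5', '8,-6', '9,-6']
286 ['39,-86', '39,-85', '40,-87', '39,-86', '12,-20', '11,-19', '10,-16', '11,-18', '6,-6', '10,-16', '10,-16', '12,-21', '12,-20', '39,-86', '39,-85', '39,-86']

[... 626 characters left out ...]
, '39,-98', '39,-98']
316 ['39,-100', '39,-100', '39,-101', '37,-95', '36,-94', '4,-31', '10,-42', '11,-44', '-7,-8', '9,-41', '10,-43', '12,-46', '36,-94', '39,-100', '39,-101', '39,-101']
322 ['39,-102', '39,-103', '39,-103', '36,-96', '35,-96', '10,-47', '10,-47', '11,-48', '-31,31', '10,-47', '10,-47', '11,-50', '35,-95', '38,-100', '39,-103', '39,-102']
328 ['38,-103', '39,-104', '38,-103', '35,-98', '35,-97', '32,-92', '32,-92', '33,-94', '33,-93', '32,-92', '33,-93', '33,-93', '35,-97', '36,-99', '38,-104', '37,-102']
334 ['37,-103', '37,-104', '37,-103', '35,-99', '34,-98', '32,-95', '32,-95', '32,-94', '32,-95', '33,-96', '32,-95', '33,-96', '34,-98', '35,-99', '37,-103', '37,-104']
```

```bash
python3 -c "
from h import *
print(arm.finger_overhang, [a for a in dir(arm) if a[0]!='_'])
s=arm.get_state();d=np.load('pics/w3.npy')
for c in (308,314,318,326,330):
  print(c,[(r,)+tuple((R.from_euler('xyz',s['ee_rot']).inv().apply(world('wrist',[[c,r]],[d[r,c]],s)[0]-s['eef_pos'])*1000).round().astype(int)) for r in range(279,290)])
"
```

```text
0.008 ['Unreachable', 'camera_model', 'finger_overhang', 'get_state', 'grab_frame', 'job_done']
308 [(279, np.int64(9), np.int64(-5), np.int64(-6)), (280, np.int64(9), np.int64(-5), np.int64(-6)), (281, np.int64(8), np.int64(-5), np.int64(-6)), (282, np.int64(8), np.int64(-5), np.int64(-7)), (283, np.int64(7), np.int64(-5), np.int64(-5)), (284, np.int64(7), np.int64(-5), np.int64(-6)), (285, np.int64(12), np.int64(-4), np.int64(-19)), (286, np.int64(11), np.int64(-4), np.int64(-19)), (287, np.int64(12), np.int64(-4), np.int64(-21)), (288, np.int64(11), np.int64(-4), np.int64(-21)), (289, np.int64(11), np.int64(-4), np.int64(-22))]
314 [(279, np.int64(9), np.int64(-2), np.int64(-6)), (280, np.int64(9), np.int64(-2), np.int64(-6)), (281, np.int64(8), np.int64(-2), np.int64(-6)), (282, np.int64(8), np.int64(-2), np.int64(-7)), (283, np.int64(7), np.int64(-2), np.int64(-6)), (284, np.int64(10), np.int64(-2), np.int64(-14)), (285, np.int64(10), np.int64(-2), np.int64(-15)), (286, np.int64(10), np.int64(-2), np.int64(-16)), (287, np.int64(10), np.int64(-2), np.int64(-17)), (288, np.int64(1
[... 985 characters left out ...]
3), np.int64(-16)), (287, np.int64(10), np.int64(3), np.int64(-17)), (288, np.int64(10), np.int64(3), np.int64(-17)), (289, np.int64(10), np.int64(3), np.int64(-19))]
330 [(279, np.int64(9), np.int64(5), np.int64(-5)), (280, np.int64(9), np.int64(5), np.int64(-6)), (281, np.int64(8), np.int64(5), np.int64(-5)), (282, np.int64(8), np.int64(5), np.int64(-6)), (283, np.int64(7), np.int64(5), np.int64(-6)), (284, np.int64(10), np.int64(4), np.int64(-15)), (285, np.int64(10), np.int64(5), np.int64(-14)), (286, np.int64(10), np.int64(4), np.int64(-16)), (287, np.int64(10), np.int64(4), np.int64(-18)), (288, np.int64(10), np.int64(4), np.int64(-19)), (289, np.int64(10), np.int64(4), np.int64(-19))]
```

Request:
{"fn": "move_arm", "kwargs": {
  "rows": "0 0 0 -0.0004 0 0.002 0; 0 0 0 -0.0004 0 0.002 0; 0 0 0 0 0 0 0"
}}

```text
t: 3.92
eef_pos: [0.4115, 0.178, 0.032]
ee_rot: [3.141, -0.174, -0.164]
force: [0.3, -0.1, -0.4]
width: 0.0005
gripper_force: 0.0
```

Request:
{"fn": "move_arm", "kwargs": {
  "rows": "0 0 0 -0.0004 0 0.002 0; 0 0 0 -0.0004 0 0.002 0; 0 0 0 -0.0004 0 0.002 0; 0 0 0 0 0 0 0"
}}

```text
t: 4.42
eef_pos: [0.4114, 0.1782, 0.026]
ee_rot: [3.141, -0.174, -0.163]
force: [-1.1, 1.0, 1.6]
width: 0.0003
gripper_force: 0.5
```

Request:
{"fn": "move_arm", "kwargs": {
  "rows": "0 0 0 -0.0004 0 0.002 0; 0 0 0 -0.0004 0 0.002 0; 0 0 0 -0.0004 0 0.002 0; 0 0 0 -0.0004 0 0.002 0; 0 0 0 0 0 0 0"
}}

```text
t: 5.05
eef_pos: [0.4112, 0.1782, 0.0178]
ee_rot: [3.141, -0.174, -0.163]
force: [-5.3, 0.2, 3.1]
width: 0.0004
gripper_force: 2.7
```

```bash
cat > lid.py <<'E'
from h import *
# estimate lid state from the top depth: highest points in keeper frame
def lid():
    s,p,d=grab('top','tl'); vv,uu=np.mgrid[150:345,195:330]
    W=world('top',np.c_[uu.ravel(),vv.ravel()],d[150:345,195:330].ravel())
    y=np.radians(-9.35); o=np.array([.5195,.1588]); q=W[:,:2]-o
    k=np.c_[q[:,0]*np.cos(y)+q[:,1]*np.sin(y),-q[:,0]*np.sin(y)+q[:,1]*np.cos(y),W[:,2]]
    for x in range(-120,140,15):
        m=(abs(k[:,0]*1000-x)<4)&(abs(k[:,1]-.079)<.006)
        if m.any(): print(x,(np.median(k[m,2])*1000).round(1),end=' | ')
    print()
lid()
E
python3 lid.py
```

```text
-105 129.5 | -90 2.7 | -75 -0.1 | -60 11.6 | -45 8.3 | -30 144.3 | -15 131.0 | 0 119.7 | 15 107.4 | 30 95.7 | 45 83.0 | 60 70.5 | 75 59.3 | 90 0.4 | 105 -0.5 | 120 0.6 | 135 0.1 |
```

Request:
{"fn": "move_arm", "kwargs": {
  "rows": "0 0 0 0 0 -0.01 0; 0 0 0 -0.01 0 -0.02 0; 0 0 0 -0.015 0 -0.03 0; 0 0 0 -0.01 0 -0.03 0; 0 0 0 0 0 -0.03 0; 0 0 0 0 0 0 0"
}}

```text
t: 5.85
eef_pos: [0.3573, 0.1889, 0.1321]
ee_rot: [-3.137, -0.176, -0.163]
force: [-0.2, 0.7, -0.7]
width: 0.0004
gripper_force: 0.0
```

```bash
python3 lid.py; python3 -c "
from h import *
to(0.5666,-.1435,.25)"
```

```text
-120 0.7 | -105 1.2 | -90 0.3 | -75 1.4 | -60 9.9 | -45 11.1 | -30 9.9 | -15 7.3 | 0 8.9 | 15 11.5 | 30 8.7 | 45 10.5 | 60 8.7 | 75 57.2 | 90 114.5 | 105 175.9 | 
t 5.9 pos [0.357  0.188  0.1308] rpy [-179.84  -10.04   -9.38] F [ 0.4  0.3 -0.3] w 0.0003
shift [ 0.2777  0.2927 -0.0727]
```

Request:
{"fn": "move_arm", "kwargs": {
  "rows": "0 -10 0 0 0 0 0.0876; 0 0 0 0 0 -0.05 0.0876; 0 0 0 0.03 0.02 -0.03 0.0876; 0 0 0 0.04 0.045 0 0.0876; 0 0 0 0.04 0.045 0 0.0876; 0 0 0 0.04 0.045 0 0.0876; 0 0 0 0.04 0.045 0 0.0876; 0 0 0 0.04 0.045 0 0.0876"
}}

```text
t: 6.9
eef_pos: [0.5407, -0.0965, 0.2185]
ee_rot: [3.132, -0.035, -0.168]
force: [0.7, 1.6, 0.2]
width: 0.0753
gripper_force: 0.0
```

Request:
{"fn": "move_arm", "kwargs": {
  "rows": "0 0 0 0.03 0.045 0 0.0876; 0 0 0 0 0 0 0.0876; 0 0 0 0 0 0 0.0876"
}}

```text
t: 7.28
eef_pos: [0.5616, -0.1439, 0.2199]
ee_rot: [3.133, -0.034, -0.169]
force: [0.0, 1.5, 0.0]
width: 0.0875
gripper_force: 0.0
```

Run:
```python
from h import *
s,p,d=grab('wrist','w4')
h=cv2.cvtColor(p,cv2.COLOR_BGR2HSV)
vv,uu=np.mgrid[0:480,0:640]; W=world('wrist',np.c_[uu.ravel(),vv.ravel()],d.ravel(),s)
m=(W[:,2]>.030)&(W[:,2]<.045)&(np.hypot(W[:,0]-.567,W[:,1]+.144)<.05)
print(m.sum(),W[m].mean(0), cv2.minEnclosingCircle(W[m][:,:2].astype(np.float32)))
# fingers: tool coordinates
T=R.from_euler('xyz',s['ee_rot']).inv().apply(W-s['eef_pos'])*1000
f=(abs(T[:,0])<14)&(abs(T[:,1])<70)&(T[:,2]<60)&(d.ravel()>0)
for lo,hi in((-70,0),(0,70)):
    g=T[f&(T[:,1]>lo)&(T[:,1]<hi)]; print(g[g[:,2]<30][:,2].max() if (g[:,2]<30).any() else None, len(g))
    e=g[g[:,2]<30]
    if len(e): print(e[np.argsort(e[:,2])[-5:]].round(1))
to(*[W[m][:,0].mean(),W[m][:,1].mean(),.06])
```

```text
1774 [ 0.56903213 -0.14663956  0.03477973] ((0.5681597590446472, -0.14671030640602112), 0.022030606865882874)
-12.929951319970934 6023
[[ -3.1 -43.1 -13.6]
 [  1.8 -43.2 -13.3]
 [  8.1 -43.2 -13.2]
 [  3.1 -43.1 -13.2]
 [  2.5 -43.3 -12.9]]
-13.274722086700862 5229
[[ 10.   48.2 -13.7]
 [ -2.7  45.  -13.7]
 [  9.9  47.  -13.6]
 [ -3.3  45.1 -13.4]
 [  9.8  46.7 -13.3]]
t 7.33 pos [ 0.5616 -0.1432  0.2205] rpy [179.5   -1.98  -9.58] F [-0.3  0.9  0.7] w 0.0881
shift [0.0023 0.0007 0.1606]
```

Request:
{"fn": "move_arm", "kwargs": {
  "rows": "0.5 -2 0 0 0 0 0.0876; 0 0 0 0.0068 0.001 0.04 0.0876; 0 0 0 0 0 0.05 0.0876; 0 0 0 0 0 0.05 0.0876; 0 0 0 0 0 0.03 0.0876; 0 0 0 0 0 0.02 0.0876; 0 0 0 0 0 0.01 0.0876; 0 0 0 0 0 0 0.0876",
  "squeeze": 5
}}

```text
t: 8.32
eef_pos: [0.5689, -0.1446, 0.0216]
ee_rot: [-3.141, -0.001, -0.166]
force: [0.3, -0.1, 0.0]
width: 0.0876
gripper_force: 0.0
```

```bash
python3 -c "
from h import *
to(.568,-.146,.003)"
```

```text
t 8.32 pos [ 0.5689 -0.1446  0.0216] rpy [-1.7998e+02 -6.0000e-02 -9.4900e+00] F [ 0.3 -0.1  0. ] w 0.0876
shift [-0.0007  0.0015  0.0186]
```

Request:
{"fn": "move_arm", "kwargs": {
  "rows": "0 0 0 0 0.001 0.008 0.0876; 0 0 0 0 0 0.006 0.0876; 0 0 0 0 0 0.0045 0.0876; 0 0 0 0 0 0 0.0876; 0 0 0 0 0 0 0.06; 0 0 0 0 0 0 0.04",
  "squeeze": 5
}}

```text
t: 9.07
eef_pos: [0.5692, -0.1463, 0.0034]
ee_rot: [-3.141, -0.002, -0.167]
force: [0.1, 0.3, -0.2]
width: 0.0733
gripper_force: 0.0
```

Request:
{"fn": "move_arm", "kwargs": {
  "rows": "0 0 0 0 0 0 0.03; 0 0 0 0 0 0 0.03; 0 0 0 0 0 0 0.03; 0 0 0 0 0 0 0.03"
}}

```text
t: 9.57
eef_pos: [0.5691, -0.1463, 0.0033]
ee_rot: [-3.141, -0.002, -0.167]
force: [-0.6, -0.4, 1.1]
width: 0.0446
gripper_force: 5.0
```

Request:
{"fn": "move_arm", "kwargs": {
  "rows": "0 0 0 0 0 -0.01 0.03; 0 0 0 0 0 -0.03 0.03; 0 0 0 -0.02 0 -0.04 0.03; 0 0 0 -0.04 0 -0.035 0.03; 0 0 0 -0.04 -0.01 0 0.03; 0 0 0 -0.023 -0.02 0 0.03; 0 0 0 0 -0.03 0 0.03; 0 0 0 0 -0.03 0 0.03"
}}

```text
t: 10.58
eef_pos: [0.4626, -0.0363, 0.1192]
ee_rot: [-3.14, -0.003, -0.167]
force: [0.4, 0.1, -0.8]
width: 0.045
gripper_force: 5.0
```

```bash
python3 -c "
from h import *
to(.4997,.1925,.118);print(arm.get_state()['gripper_force'])"
```

```text
t 10.57 pos [ 0.4626 -0.0363  0.1192] rpy [-179.92   -0.2    -9.57] F [ 0.4  0.1 -0.8] w 0.045
shift [-0.0014 -0.2318  0.0015]
4.998984932899475
```

Request:
{"fn": "move_arm", "kwargs": {
  "rows": "0 0 0 -0.0014 -0.035 0 0.03; 0 0 0 0 -0.04 0 0.03; 0 0 0 0 -0.04 0 0.03; 0 0 0 0 -0.04 0 0.03; 0 0 0 0 -0.04 0 0.03; 0 0 0 0 -0.025 0 0.03; 0 0 0 0 -0.01 0 0.03; 0 0 0 0 0 0 0.03"
}}

```text
t: 11.58
eef_pos: [0.4992, 0.1898, 0.1182]
ee_rot: [-3.141, -0.001, -0.167]
force: [-0.9, 0.0, -0.3]
width: 0.0445
gripper_force: 5.0
```

```bash
python3 -c "
from h import *
to(.4997,.1925,.01)
s,p,d=grab('wrist','w5');print(s['gripper_force'])
cv2.imwrite('pics/w5.png',p)"
```

```text
t 11.57 pos [0.4992 0.1898 0.1182] rpy [-1.7998e+02 -8.0000e-02 -9.5400e+00] F [-0.9  0.  -0.3] w 0.0445
shift [-1.000e-04 -2.700e-03  1.082e-01]
4.999923259019852
```

View pics/w5.png

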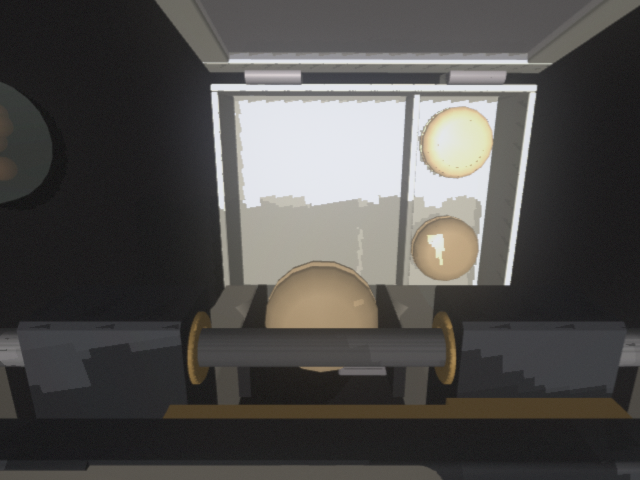

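The wrist view shows the macaron held at (322,315), with the bay around it: back rim corners at (212,88) and (536,88), divider near column 410.

```bash
python3 -c "
from h import *
s=arm.get_state()
w=onplane('wrist',[[212,86],[536,86],[219,200],[527,200]],.05,s)
y=np.radians(-9.35);o=np.array([.5195,.1588]);q=w[:,:2]-o
print(np.c_[q[:,0]*np.cos(y)+q[:,1]*np.sin(y),-q[:,0]*np.sin(y)+q[:,1]*np.cos(y)])"
```

```text
[[ 0.06799626  0.08523392]
 [ 0.06719144 -0.09221758]
 [ 0.00474208  0.08602104]
 [ 0.00388765 -0.0956981 ]]
```

Request:
{"fn": "move_arm", "kwargs": {
  "rows": "0 0 0 0 0 0.02 0.03; 0 0 0 0 0 0.03 0.03; 0 0 0 0 0 0.025 0.03; 0 0 0 0 0 0.02 0.03; 0 0 0 0 0 0.01 0.03; 0 0 0 0 0 0.008 0.03; 0 0 0 0 0 0.003 0.03; 0 0 0 0 0 0 0.03"
}}

```text
t: 12.62
eef_pos: [0.4997, 0.19, 0.0025]
ee_rot: [-3.141, -0.002, -0.167]
force: [0.6, -0.6, 0.6]
width: 0.0447
gripper_force: 5.0
```

Request:
{"fn": "move_arm", "kwargs": {
  "rows": "0 0 0 0 0 0.0015 0.03; 0 0 0 0 0 0 0.03; 0 0 0 0 0 0.0015 0.03; 0 0 0 0 0 0 0.03"
}}

```text
t: 13.12
eef_pos: [0.4995, 0.1899, -0.0009]
ee_rot: [-3.141, -0.002, -0.167]
force: [0.2, 0.5, -1.3]
width: 0.0445
gripper_force: 5.0
```

Request:
{"fn": "move_arm", "kwargs": {
  "rows": "0 0 0 0 0 0.0012 0.03; 0 0 0 0 0 0 0.03; 0 0 0 0 0 0.001 0.03; 0 0 0 0 0 0 0.03"
}}

```text
t: 13.62
eef_pos: [0.4997, 0.19, -0.0029]
ee_rot: [-3.141, -0.002, -0.167]
force: [-1.0, -0.8, 2.0]
width: 0.0449
gripper_force: 5.0
```

Request:
{"fn": "move_arm", "kwargs": {
  "rows": "0 0 0 0 0 0 0.05; 0 0 0 0 0 0 0.058; 0 0 0 0 0 0 0.058; 0 0 0 0 0 0 0.058; 0 0 0 0 0 0 0.058"
}}

```text
t: 14.25
eef_pos: [0.4995, 0.1899, -0.003]
ee_rot: [-3.141, -0.002, -0.167]
force: [0.1, -0.2, 0.5]
width: 0.0579
gripper_force: 0.0
```

Request:
{"fn": "move_arm", "kwargs": {
  "rows": "0 0 0 0 0 -0.01 0.058; 0 0 0 0 0 -0.02 0.058; 0 0 0 0 0 -0.04 0.058; 0 0 0 0 0 -0.05 0.058; 0 0 0 0 0 -0.03 0.05; 0 0 0 0 0 0 0.03"
}}

```text
t: 15.0
eef_pos: [0.5007, 0.1909, 0.1506]
ee_rot: [-3.137, -0.006, -0.167]
force: [-0.5, -0.5, -0.4]
width: 0.0447
gripper_force: 0.0
```

```bash
python3 - <<'E'
from h import *
s,p,d=grab('wrist','w6')
vv,uu=np.mgrid[0:480,0:640]; W=world('wrist',np.c_[uu.ravel(),vv.ravel()],d.ravel(),s)
y=np.radians(-9.35);o=np.array([.517,.1555]);q=W[:,:2]-o
k=np.c_[q[:,0]*np.cos(y)+q[:,1]*np.sin(y),-q[:,0]*np.sin(y)+q[:,1]*np.cos(y),W[:,2]]
m=(k[:,2]>.022)&(k[:,2]<.045)&(abs(k[:,0])<.06)&(k[:,1]>-.015)&(k[:,1]<.075)
print(m.sum(),k[m].mean(0),k[m].min(0),k[m].max(0)); print(k[m&(k[:,2]>.028)].mean(0))
to(.5,.19,.2)
E
python3 lid.py
```

```text
2644 [-0.0217913   0.0300291   0.02846669] [-0.04519627  0.00821851  0.02201242] [-0.00152746  0.05173619  0.03253933]
[-0.0230918   0.02992654  0.02968849]
t 15.05 pos [0.4997 0.1903 0.1487] rpy [-179.82   -0.21   -9.56] F [-1.6  0.1 -0.9] w 0.0413
shift [ 0.0005  0.0001 -0.0513]
-120 -0.2 | -105 0.6 | -90 0.1 | -75 0.4 | -60 7.4 | 30 8.1 | 45 7.7 | 60 9.9 | 75 58.3 | 90 114.6 | 105 174.7 |
```

Request:
{"fn": "move_arm", "kwargs": {
  "rows": "0 0 0 0 0.01 -0.045 0; 0 0 0 0 0.0215 -0.04 0; 0 0 0 0.04 0 0 0; 0 0 0 0.045 0 0 0; 0 0 0 0.045 0 0 0; 0 0 0 0.038 0 0 0; 0 0 0 0 0 0 0; 0 0 0 0 0 0 0"
}}

```text
t: 16.1
eef_pos: [0.6587, 0.1306, 0.2307]
ee_rot: [3.141, 0.001, -0.167]
force: [0.1, 0.1, 0.3]
width: 0.0005
gripper_force: 0.0
```

```bash
cat >> h.py <<'E'
def tok(kx,ky,z):
    y=np.radians(-9.35);c,n=np.cos(y),np.sin(y);o=np.array([.517,.1555])
    s=arm.get_state();q=s['eef_pos'][:2]-o
    print('keeper pos',(c*q[0]+n*q[1]).round(4),(-n*q[0]+c*q[1]).round(4)); to(o[0]+c*kx-n*ky,o[1]+n*kx+c*ky,z)
E
python3 -c "
from h import *
tok(.145,0,.142)"
```

```text
keeper pos 0.1439 -0.0015
t 16.1 pos [0.6587 0.1306 0.2307] rpy [ 1.7995e+02  4.0000e-02 -9.5900e+00] F [0.1 0.1 0.3] w 0.0005
shift [ 0.0012 -0.0016  0.0887]
```

Request:
{"fn": "move_arm", "kwargs": {
  "rows": "0 0 0 0 -0.0015 0.035 0; 0 0 0 0 0 0.034 0; 0 0 0 0 0 0 0; 0 0 0 -0.018 0 0 0; 0 0 0 -0.018 0 0 0; 0 0 0 -0.0165 0 0 0; 0 0 0 -0.016 0 0.001 0; 0 0 0 -0.0167 0 0.001 0"
}}

```text
t: 17.1
eef_pos: [0.5751, 0.1469, 0.1616]
ee_rot: [-3.14, -0.002, -0.167]
force: [0.3, 0.5, -0.2]
width: 0.0005
gripper_force: 0.6
```

```bash
python3 -c "
from h import *
tok(.0588,0,.160)"; python3 lid.py
```

```text
keeper pos 0.0587 0.001
t 17.1 pos [0.5751 0.1469 0.1616] rpy [-1.7993e+02 -1.4000e-01 -9.5500e+00] F [ 0.3  0.5 -0.2] w 0.0005
shift [0.0001 0.001  0.0016]
-120 1.0 | -105 -0.2 | -90 0.6 | -75 0.3 | -60 7.7 | -45 7.7 | -30 9.4 | -15 8.7 | 0 8.6 | 15 8.1 | 30 9.6 |
```

Request:
{"fn": "move_arm", "kwargs": {
  "rows": "0 0 0 -0.015 0 0.006 0; 0 0 0 -0.016 0 0.006 0; 0 0 0 -0.0135 0 0.009 0; 0 0 0 -0.0135 0 0.009 0; 0 0 0 -0.011 0 0.0125 0; 0 0 0 -0.0105 0 0.0125 0; 0 0 0 0 0 0 0"
}}

```text
t: 18.02
eef_pos: [0.4962, 0.1594, 0.1047]
ee_rot: [3.14, 0.0, -0.166]
force: [0.1, -0.1, 1.2]
width: 0.0004
gripper_force: 0.5
```

```bash
python3 -c "
from h import *
tok(-.0205,0,.106)"; python3 lid.py
```

```text
keeper pos -0.0211 0.0004
t 18.02 pos [0.4962 0.1594 0.1047] rpy [ 1.7993e+02  1.0000e-02 -9.5300e+00] F [ 0.1 -0.1  1.2] w 0.0004
shift [ 0.0006  0.0004 -0.0013]
-120 0.1 | -105 -0.2 | -90 0.4 | 75 57.2 | 90 0.8 | 105 2.1 | 120 0.5 | 135 1.0 |
```

Request:
{"fn": "move_arm", "kwargs": {
  "rows": "0 0 0 -0.007 0 0.014 0; 0 0 0 -0.007 0 0.014 0; 0 0 0 -0.006 0 0.01 0; 0 0 0 -0.006 0 0.008 0; 0 0 0 -0.003 0 0.003 0; 0 0 0 -0.003 0 0.003 0; 0 0 0 0 0 0 0"
}}

```text
t: 18.95
eef_pos: [0.4665, 0.1656, 0.0542]
ee_rot: [-3.14, -0.003, -0.167]
force: [2.5, 0.4, 2.5]
width: 0.0007
gripper_force: 1.6
```

```bash
python3 -c "
from h import *
tok(-.055,0,.0445)"
```

```text
keeper pos -0.0514 0.0017
t 18.95 pos [0.4665 0.1656 0.0542] rpy [-1.7991e+02 -1.4000e-01 -9.5500e+00] F [2.5 0.4 2.5] w 0.0007
shift [-0.0036  0.0018  0.0097]
```

Request:
{"fn": "move_arm", "kwargs": {
  "rows": "0 0 0 -0.002 0.0015 0.003 0; 0 0 0 0 0 0.003 0; 0 0 0 0 0 0.002 0; 0 0 0 0 0 0.002 0; 0 0 0 0 0 0 0"
}}

```text
t: 19.58
eef_pos: [0.4629, 0.1633, 0.0432]
ee_rot: [3.141, 0.0, -0.167]
force: [-1.0, 0.5, 1.7]
width: 0.0007
gripper_force: 0.6
```

Request:
{"fn": "move_arm", "kwargs": {
  "rows": "0 0 0 0 0 0.001 0; 0 0 0 0 0 0.001 0; 0 0 0 0 0 0 0"
}}

```text
t: 19.95
eef_pos: [0.4637, 0.1637, 0.0417]
ee_rot: [3.142, -0.001, -0.167]
force: [-0.5, -0.5, 2.5]
width: 0.0003
gripper_force: 0.7
```

Request:
{"fn": "move_arm", "kwargs": {
  "rows": "0 0 0 0 0 0.001 0; 0 0 0 0 0 0.001 0; 0 0 0 0 0 0 0"
}}

```text
t: 20.32
eef_pos: [0.4638, 0.1638, 0.0403]
ee_rot: [-3.141, -0.002, -0.167]
force: [-3.3, -1.6, 8.8]
width: 0.0005
gripper_force: 4.3
```

Request:
{"fn": "move_arm", "kwargs": {
  "rows": "0 0 0 0 0 0.001 0; 0 0 0 0 0 0.001 0; 0 0 0 0 0 0 0"
}}

```text
t: 20.7
eef_pos: [0.4638, 0.1638, 0.0389]
ee_rot: [-3.141, -0.002, -0.167]
force: [-7.4, -1.7, 17.0]
width: 0.0007
gripper_force: 8.1
```

Firm stop at 17 N. Lift slowly and check that the lid stays down.

Request:
{"fn": "move_arm", "kwargs": {
  "rows": "0 0 0 0 0 -0.003 0; 0 0 0 0 0 -0.005 0; 0 0 0 0 0 -0.012 0; 0 0 0 0 0 -0.03 0; 0 0 0 0 0 -0.05 0; 0 0 0 0 0 -0.05 0; 0 0 0 0 0 0 0; 0 0 0 0 0 0 0"
}}

```text
t: 21.7
eef_pos: [0.4635, 0.1639, 0.1881]
ee_rot: [-3.14, -0.002, -0.167]
force: [-0.3, 0.1, -1.0]
width: 0.0006
gripper_force: 0.0
```

```bash
python3 lid.py; python3 -c "
from h import *
tok(0,0,.2)
s,p,d=grab('wrist','w7')"
```

```text
15 58.4 | 30 57.2 | 45 57.9 | 60 58.3 | 75 57.4 | 90 0.4 | 105 0.2 | 120 -0.0 | 135 1.6 | 
keeper pos -0.0545 -0.0007
t 21.75 pos [0.4631 0.1636 0.1873] rpy [-1.7999e+02 -5.0000e-02 -9.5700e+00] F [ 0.6 -0.  -0.1] w 0.0005
shift [ 0.0545 -0.0009 -0.0126]
```

View pics/w7.png

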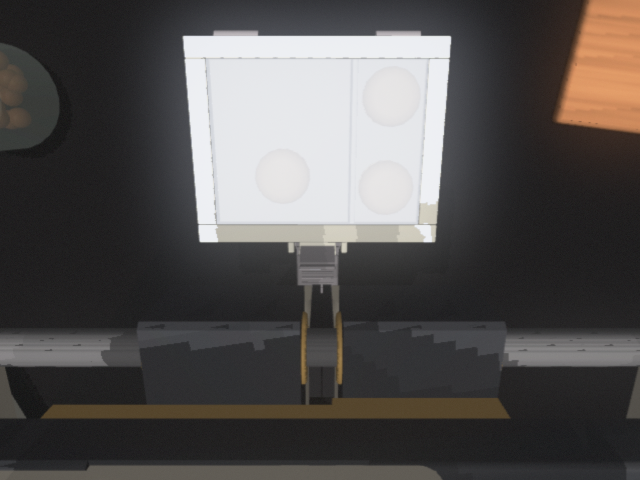

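The lid is flat and held under the hook at about (317,252). The macaron lies in the wide bay at (283,177), the two stock macarons are in place, and the arm is clear.

```bash
python3 -c "
from h import *
print(arm.job_done())"
```

```text
the job is handed in; nothing more can be done
None
```

The lid popped fully open, the macaron was set flat in the wide bay without a drop, and the lid is shut under the latch; I handed the job in at about 22 s of the 72 s allowed, and no verdict came back.

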